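# Load the demagnetizer tray and switch on

## Task

The steel mainspring barrel needs demagnetizing: stand it gently, arbor up, in the ivory tray on the demagnetizer's loading board, slide the tray nose first fully home into the bay under the cream case, and only then switch the machine on at its red rocker. Leave the brass ratchet wheel, the loupe and the amber jar where they are.

Things in the scene. Friction and masses are not known exactly. Their poses are not given: they have to be found in the camera images.
- demag: Cream enamel demagnetizer, fixed. Origin on the counter under the middle of its bay's mouth; x points straight into the bay, z up. Its dark brown base board, 8 mm thick, 150 mm wide, is the loading board in front (x -220 to 0 mm) and the bay's floor (x above 0); the tray slides on it. The case stands at x 0 to 160 mm, 150 mm wide; flat top 128 mm above the counter.
- bay_mouth (a point): Middle of the bay's mouth, on the board's upper face (machine x = 0, 8 mm above the counter). The bay is a tunnel going in along the machine's x, 69 mm wide between upright side walls, 58 mm high, with a solid stop inside 125.5 mm from the mouth.
- brow (a point): Middle of the lower front edge of the brow that overhangs the mouth: at machine x = -20 mm, 66 mm above the counter (58 above the board). The brow is 10 mm high and 150 mm wide; from its top the fascia slopes back to the case's top at x = 0. An upright finger meets the brow 20 mm before the tray is home: push the last stretch with the tool leaning back 30 to 45 degrees.
- guide_end (a point): Middle between the outer ends of the two aluminium guide cheeks, on the board's upper face, at machine x = -50 mm. The cheeks are upright strips 5 mm thick, 18 mm high above the board; their inner faces are 113 mm apart here and close in straight to 69 mm at the mouth.
- tray: Loose ivory plastic tray, 124 mm long (its x), 64 wide (y), 70-130 g, on the loading board before the cheeks, a little askew. Origin: middle of its underside. The nose (+x, corners cut 8 mm at 45 degrees) points to the bay. Floor and walls 3 mm thick, walls 18 mm high, inside 116 x 58 mm. At -x a flat upright front panel to push on: 64 wide, 24 high, 5 thick, outer face at x = -62 mm.
- panel (a point): Middle of the outer face of the tray's front panel, 12 mm above the tray's underside. With the tray fully home this face is flush with the bay's mouth (machine x = 0), or up to 1.5 mm further in when the nose is against the stop.
- barrel: Loose steel mainspring barrel, 100-170 g, standing on the counter with its arbor up. Origin: middle of its underside, z up. Toothed flange at the bottom 48 mm across, 4 mm high, then a plain drum 40 mm across up to 18 mm height; on top in the middle the arbor: round, 10 mm across, from 18 to 32 mm height, then a 7 mm square from 32 to 40 mm.
- rocker (a joint): The red rocker switch on the flat top of the case. 0 to 0.03 rad = off, 0.4 rad = fully on (its stop); it stays where it is left. It rocks about a crosswise axis (along the machine's y) at machine x = 55, y = 0 mm, 132 mm above the counter; about 4 N on its end moves it. It is 34 mm long along the machine's x, 24 mm wide, its two halves forming a shallow V.
- rocker_on (a point): The point to press: on the upper face of the rocker's ON half (the half deeper in, machine +x), near its outer end. When off this half rises outwards by 0.4 rad and the point is 142 mm above the counter, 11 mm from the axis; pressed fully on, the half lies level, its face 137 mm above the counter and the point 15 mm from the axis. The black bezel around it stands 130 mm above the counter.
- ratchet_wheel: Brass ratchet wheel lying flat on the counter, 43 mm across, 4 mm thick; origin in the middle of its underside. Leave alone.
- loupe: Tarnished nickel eye loupe standing on its wide end, 36 mm across, 30 mm high; origin in the middle of its underside. Leave alone.
- jar: Small amber glass jar with a black cap, 36 mm across, 50 mm high; origin in the middle of its underside. Leave alone.
There are look-alikes about, which are no part of the job. Of the things like the tray, leave any that is purple; of the rest the larger one is meant. What is shaped like the barrel but turquoise is not meant.

How it is judged:
On the way, in this order (a step that is already met when the one before it is completed fails the run):
1. the barrel stands in the tray, arbor up, let go (x of barrel in the frame of tray between -0.05 and 0.05 m and y of barrel in the frame of tray between -0.012 and 0.012 m and z of barrel in the frame of tray between -0.002 and 0.008 m and angle between barrel's own z axis and vertical below 0.17 rad and contact force between the fingers and barrel below 0.1 N), for 0.2 s.
2. the tray with the barrel is fully home in the bay (x of barrel in the frame of tray between -0.05 and 0.05 m and y of barrel in the frame of tray between -0.012 and 0.012 m and z of barrel in the frame of tray between -0.002 and 0.008 m and angle between barrel's own z axis and vertical below 0.17 rad and x of panel in the frame of demag between -0.004 and 0.005 m and y of tray in the frame of demag between -0.006 and 0.006 m and z of tray in the frame of demag below 0.012 m and angle between the x axis of tray and the x axis of demag, either way round below 0.07 rad), for 0.2 s.
3. the rocker is switched on (value of joint rocker above 0.34 rad), for 0.1 s.
At the end, for the whole second after the job is handed in: The barrel stands arbor up (within 10 degrees) on the tray's floor, the tray is home in the bay (front panel within 4 mm of flush with the mouth, in line with the bay within 4 degrees, flat on the board), the rocker is on (above 0.34 rad), and tray and barrel are at rest (all of step 2 and value of joint rocker above 0.34 rad and linear speed of each of tray, barrel below 0.02 m/s); the robot touches nothing.
It fails at once if the ratchet wheel, the loupe or the jar is shifted by more than 25 mm (distance of any of ratchet_wheel, loupe, jar from where it was at the start of the episode above 0.025 m).
It fails at once if the barrel is dropped or thrown (moving faster than 0.7 m/s while not held) (linear speed of barrel above 0.7 m/s and contact force between the fingers and barrel below 0.05 N).
It also fails if it takes over 53 s, if anything falls off the work surface, if the arm or the gripper's body presses on something with over 40 N, if the wrist force passes 120 N, or if a joint passes its speed limit or range.

## Robot

A 6-joint arm with a two-finger parallel gripper is mounted at the origin on the work surface. World frame = base frame: x ahead of the robot, y to its left, z up, the work surface at z = 0. Lengths are in m, angles in rad, forces in N, time in s.
With the tool pointing down it reaches from about 0.35 to 0.875 m from the base axis. Payload 4.2 kg.
Tool frame: the origin (TCP) lies midway between the tips of the shut fingers; the grasp point (between the pads) lies 19 mm behind it (r.pinch_z is the z of the grasp point in the tool frame, in m); z points along the fingers, x is the direction in which the jaws open and shut, and the axes are right-handed (so a half turn about z gives the same grasp; the last joint's range is limited). The gripper opens to 87 mm and grips with 3 to 60 N. Pads are 19 mm wide; open, the fingers measure 117 mm over their backs; the gripper's body (75 mm by 190 mm) begins 51 mm behind the grasp point.
Start: joints at [-0.938, 0.385, 0.008, 0, -1.194, -0.259], TCP at [0.228, -0.582, 0.223] pointing down, gripper open.
Joint ranges: [-3.14, 3.14], [-1.21, 2.06], [-1.07, 1.41], [-3.16, 2.05], [-2.99, -0.16], [-3.1, 3.1]. Speed limits (rad/s): [2.79, 2.79, 3.14, 3.14, 3.14, 3.14].

## Interface

Orientations are given as a 3x3 rotation matrix whose columns are the frame's x, y, z axes.
In Python, from cell import r gives the robot as it stands.
- The arm moves only by the tool send_rows, never from a script. Its argument "moves" is text: rows parted by semicolons, each of 7 numbers parted by spaces: the turn, a rotation vector about the world's x, y, z in degrees, then the shift along the world's x, y, z in cm, then the opening in per cent of the stroke, from 0 (shut) to 100 (fully open). A call has 1 to 20 rows; each row shifts and turns the commanded pose from where the row before left it; what a row does not reach is not made up. A row lasts 1/10 s, in which the tool goes at most 50 mm and 8.59 degrees, less where a joint would pass 70% of its speed; a pose out of reach is approached as far as the arm can. A call with a gripper value outside its range is refused whole. The fingers move at their own pace and stop on an object; "squeeze" is the grip in N (left out, the last holds). Time passes only in rows, so rows that do not move let the fingers close. It gives the time, the measured TCP pose, the force and the opening at its end, in the units of the state.
- r.read_state(): the state, without advancing time (a new reading comes with each control period).
- r.get_image(name): name is "side" or "top" or "wrist"; returns a dict with "pixels" (420x560x3 uint8, red, green, blue), "fx", "fy", "cx", "cy" (pixels), "R" (3x3) and "t" (3): a world point X has camera coordinates R X + t. Camera axes: x right, y down, z forward; pixel columns grow to the right and rows downward; lengths in m; the calibration is good to about 2 mm. A picture is of the moment at which its call begins. There is no depth.
- r.sign_off(): hands the job in, once; it reports no verdict.
The state is a dict: "time_s": time; "qpos": joint angles; "qd": joint speeds; "effort": joint torques, N m; "eef_pos": TCP position; "orientation": TCP orientation; "ft_force": force on the tool from outside, world axes, zero at the start; "ft_torque": the same for the moment, N m; "opening": finger opening in m.
Only numpy, scipy, OpenCV 4.12 (cv2) and the standard library are available. Lean on these libraries where they do the work, as an engineer would, in place of code of your own. Each camera call takes 0.05 s, during which the arm holds its last target.

## Working session

There is one attempt and no reset: what is moved stays moved. The work goes in short steps, Python scripts to look and compute and a tool call to move; the robot and the scene stay as the last step left them, time stands still between calls to the robot, and variables do not carry over. Pictures are saved under pics/ and viewed, and the job is handed in when it is done.

Besides the shell and the picture viewer there is one more tool, called after ">>>" as a command line: name --argument value ..., lists and objects as JSON in quotes. send_rows: Moves the arm, as the interface text tells. Its arguments: {"type":"object","properties":{"moves":{"type":"string"},"squeeze":{"type":"number"}},"required":["moves"]}

```bash
ls; mkdir -p pics; python3 - <<'E'
from cell import r
import cv2
s=r.read_state(); print(s['time_s'],s['eef_pos'],s['orientation'],s['opening'],r.pinch_z)
for n in ['side','top','wrist']:
    d=r.get_image(n); cv2.imwrite(f'pics/{n}0.png',d['pixels'][:,:,::-1]); print(n,d['fx'],d['fy'],d['cx'],d['cy'],d['R'],d['t'])
E
```

```text
pics
0.0 [ 0.228036   -0.58126908  0.22146702] [[-3.64987939e-01  9.31011826e-01 -8.85121152e-04]
 [ 9.31009730e-01  3.64988998e-01  1.97851217e-03]
 [ 2.16507771e-03 -1.01923325e-04 -9.99997651e-01]] 0.0871586722928619 -0.0187
side 428.73593365014983 428.73593365014983 282.83778633610285 207.35414508305416 [[ 0.99846696 -0.05033188 -0.02303111]
 [-0.04612169 -0.52648898 -0.84893   ]
 [ 0.03060262  0.84869079 -0.52800324]] [-0.58322609  0.11618191  1.04201961]
top 425.82849472873954 425.82849472873954 278.9690188428298 207.93783977167203 [[ 0.00245782 -0.99940709 -0.03434284]
 [-0.98189919  0.00409226 -0.18936009]
 [ 0.18938836  0.03418661 -0.98130695]] [0.01526947 0.60804962 0.8441488 ]
wrist 327.32364125834346 327.32364125834346 277.43131707334214 205.9675674806779 [[-0.36545338  0.93082869  0.00133505]
 [ 0.88901293  0.34861029  0.29686171]
 [ 0.27586199  0.109676   -0.95491955]] [ 0.62500242 -0.03543015  0.39241004]
```

View pics/top0.png

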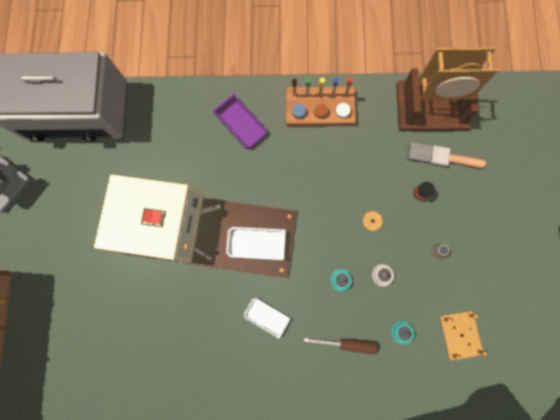

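View pics/side0.png

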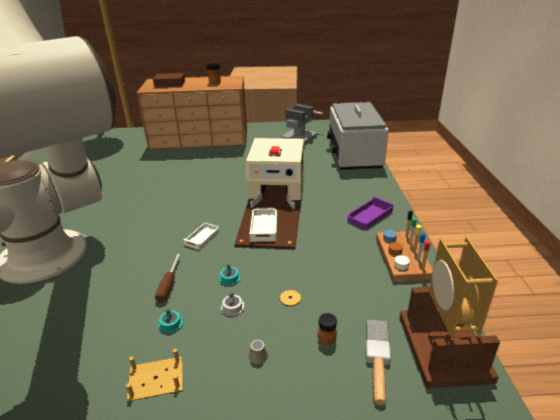

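View pics/wrist0.png

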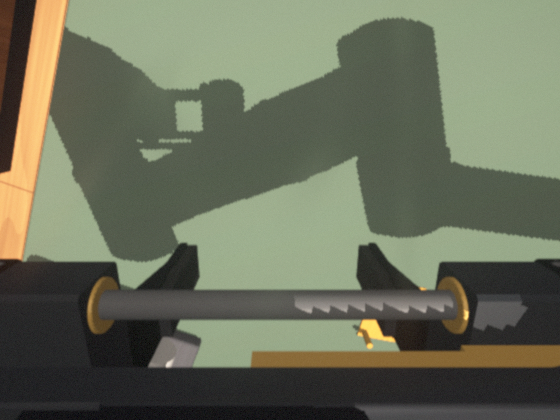

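The top view shows the demagnetizer at about (150,220) with its bay opening to the right. The target tray is at (257,244), the steel barrel at (383,275), the brass wheel at (373,221), the loupe at (442,251) and the jar at (425,190).

```bash
cat > h.py <<'E'
import numpy as np, cv2
from cell import r
def ray(d,u,v):
    R=np.array(d['R']);t=np.array(d['t']); c=-R.T@t
    return c, R.T@np.array([(u-d['cx'])/d['fx'],(v-d['cy'])/d['fy'],1.])
def pl(d,u,v,z):
    c,q=ray(d,u,v); return c+q*(z-c[2])/q[2]
def pr(d,X):
    p=np.array(d['R'])@np.array(X)+np.array(d['t']); return np.array([d['fx']*p[0]/p[2]+d['cx'],d['fy']*p[1]/p[2]+d['cy']])
def crop(d,u0,v0,u1,v1,k,name):
    im=d['pixels'][v0:v1,u0:u1,::-1]; cv2.imwrite('pics/'+name,cv2.resize(im,None,fx=k,fy=k,interpolation=cv2.INTER_CUBIC))
E
python3 - <<'E'
from h import *
d=r.get_image('top'); crop(d,85,160,310,310,3.5,'tz.png'); crop(d,320,180,460,300,5,'tb.png')
print(ray(d,0,0)[0])
s=r.get_image('side'); crop(s,210,120,330,320,3,'sz.png'); print(ray(s,0,0)[0])
E
```

```text
[ 0.43713394 -0.01608647  0.94403381]
[ 0.55580195 -0.85253882  0.6353877 ]
```

View pics/tz.png

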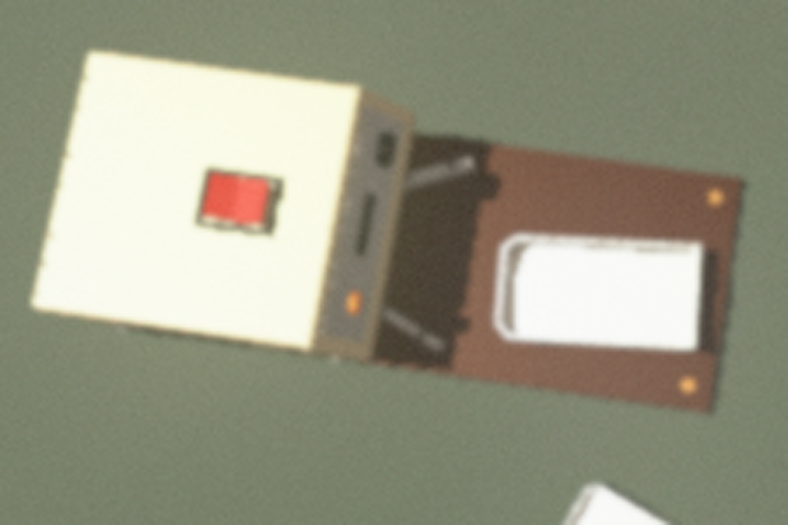

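View pics/tb.png

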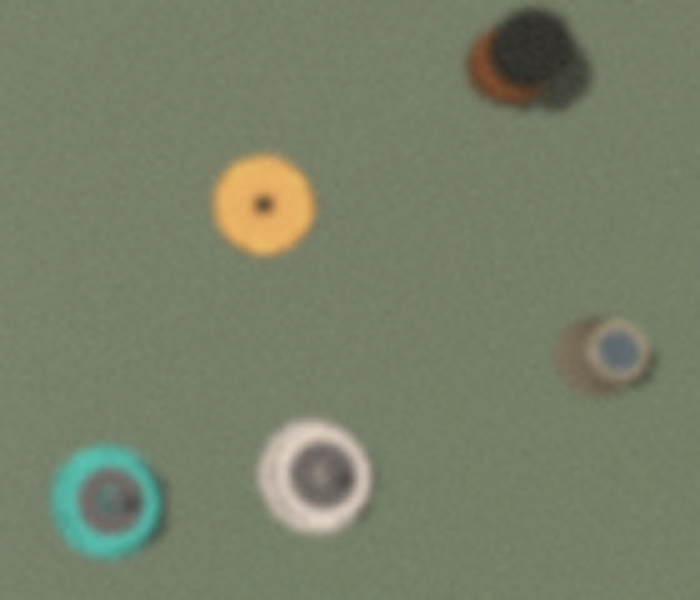

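View pics/sz.png

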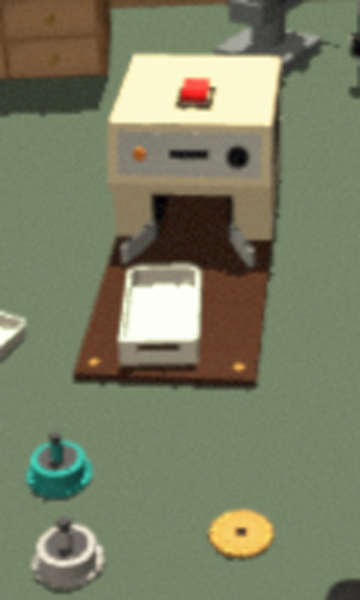

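```bash
cat >> h.py <<'E'
def hsv(d): return cv2.cvtColor(np.ascontiguousarray(d['pixels']),cv2.COLOR_RGB2HSV)
def big(m):
    c,_=cv2.findContours(m.astype(np.uint8),cv2.RETR_EXTERNAL,cv2.CHAIN_APPROX_NONE); return max(c,key=cv2.contourArea)
E
python3 - <<'E'
from h import *
d=r.get_image('top'); H=hsv(d)
for n,(u,v) in dict(case=(130,230),case2=(170,195),tray=(260,245),board=(230,215),bar=(374,275),barg=(383,275),ctr=(330,200),fas=(190,200)).items(): print(n,H[v,u],d['pixels'][v,u])
# case top
m=np.zeros(H.shape[:2],bool); m[165:275,90:205]=1
mc=m&(H[...,2]>215)&(H[...,0]<45)
c=big(mc); rc=cv2.minAreaRect(c); print('case',cv2.contourArea(c),rc); 
for p in cv2.approxPolyDP(c,5,True)[:,0]: print(p,pl(d,*p,.128).round(4))
m=np.zeros(H.shape[:2],bool); m[220:270,220:295]=1
mt=m&(H[...,2]>190)&(H[...,1]<60)
c=big(mt); print('tray',cv2.contourArea(c),cv2.minAreaRect(c),cv2.boundingRect(c))
for p in cv2.approxPolyDP(c,2,True)[:,0]: print(p,pl(d,*p,.026).round(4))
m=np.zeros(H.shape[:2],bool); m[195:285,190:300]=1
mb=m&((H[...,0]<15)|(H[...,0]>170))&(H[...,2]<150)
c=big(mb|mt); print('board',cv2.contourArea(c))
for p in cv2.approxPolyDP(c,4,True)[:,0]: print(p,pl(d,*p,.008).round(4))
v=np.zeros((420,560),np.uint8)
v[mc]=255; v[mt]=160; v[mb]=80; cv2.imwrite('pics/mask1.png',v)
E
```

```text
case [ 32  14 251] [250 251 237]
case2 [ 30  21 250] [250 250 229]
tray [ 30   2 250] [250 250 248]
board [ 11 107 129] [129  94  75]
bar [ 14  34 188] [188 175 163]
barg [ 17  30 137] [137 130 121]
ctr [ 41  43 124] [116 124 103]
fas [ 22  38 126] [126 121 107]
case 5801.0 ((140.41970825195312, 216.05197143554688), (82.71143341064453, 75.69436645507812), 8.275894165039062)
[111 175] [0.6635 0.3504 0.128 ]
[ 95 247] [0.5186 0.3707 0.128 ]
[173 258] [0.4973 0.2163 0.128 ]
[186 185] [0.6419 0.1975 0.128 ]
tray 1648.0 ((255.16436767578125, 242.8770751953125), (57.709598541259766, 30.326446533203125), 3.012787342071533) (226, 227, 59, 33)
[228 230] [0.5657 0.1272 0.026 ]
[226 252] [0.5177 0.1303 0.026 ]
[229 256] [0.5091 0.1236 0.026 ]
[283 258] [0.5048 0.007  0.026 ]
[284 230] [0.5654 0.0048 0.026 ]
[232 227] [0.5723 0.1186 0.026 ]
board 4794.0
[224 202] [0.6319 0.1407 0.008 ]
[227 214] [0.6044 0.1331 0.008 ]
[217 227] [0.575  0.1548 0.008 ]
[217 252] [0.5193 0.1531 0.008 ]
[208 265] [0.4908 0.1722 0.008 ]
[287 276] [ 0.4672 -0.0013  0.008 ]
[296 212] [ 0.6084 -0.0215  0.008 ]
```

View pics/mask1.png

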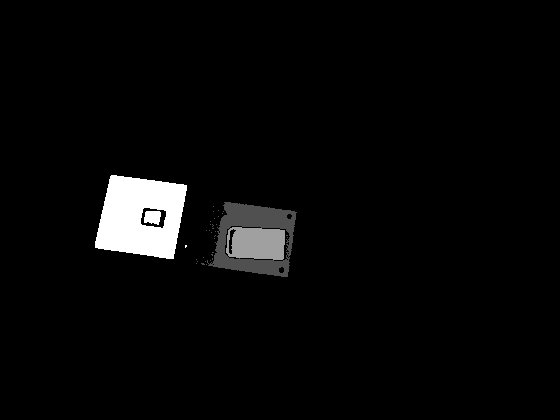

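```bash
python3 - <<'E'
from h import *
st=r.read_state(); print(st['time_s'])
w=r.get_image('wrist'); c,_=ray(w,0,0); print('cam in tool',np.array(st['orientation']).T@(c-st['eef_pos']))
d=r.get_image('top'); H=hsv(d); s=r.get_image('side'); HS=hsv(s)
# barrel flange top
m=np.zeros((420,560),bool); m[255:297,365:402]=1
P=d['pixels'].astype(int); bm=m&(P[...,0]-P[...,1]>3)&(P[...,2]>90)
c=big(bm); (u,v),(a,b),_=cv2.fitEllipse(c); print('barrel',u,v,a,b,[pl(d,u,v,z).round(4) for z in (.004,.018)])
for n,(u0,u1,v0,v1) in dict(wheel=(350,395,200,240)).items():
    m=np.zeros((420,560),bool); m[v0:v1,u0:u1]=1
    c=big(m&(H[...,1]>100)); (u,v),ab,_=cv2.fitEllipse(c); print(n,u,v,ab,pl(d,u,v,.004).round(4))
crop(s,205,270,265,330,10,'sb.png')
crop(s,235,125,315,260,4.4,'sd.png')
crop(d,215,215,300,275,9,'tt.png')
E
```

```text
0.3
cam in tool [-0.00076531 -0.08248434 -0.16284762]
barrel 382.6349792480469 274.7649230957031 21.04449462890625 22.32591438293457 [array([ 0.4702, -0.2083,  0.004 ]), array([ 0.4697, -0.2055,  0.018 ])]
wheel 372.3925476074219 220.59043884277344 (19.14519500732422, 19.676671981811523) [ 0.5891 -0.1909  0.004 ]
```

View pics/sb.png

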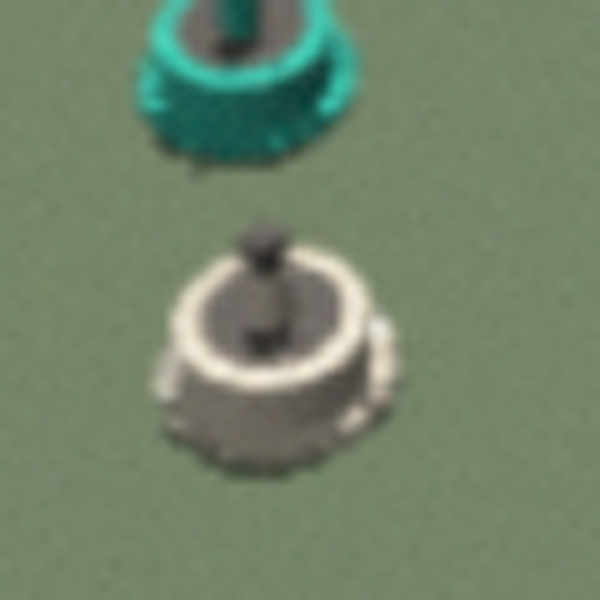

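View pics/sd.png

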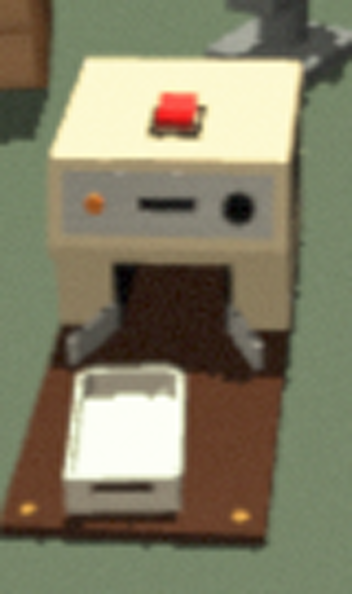

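View pics/tt.png

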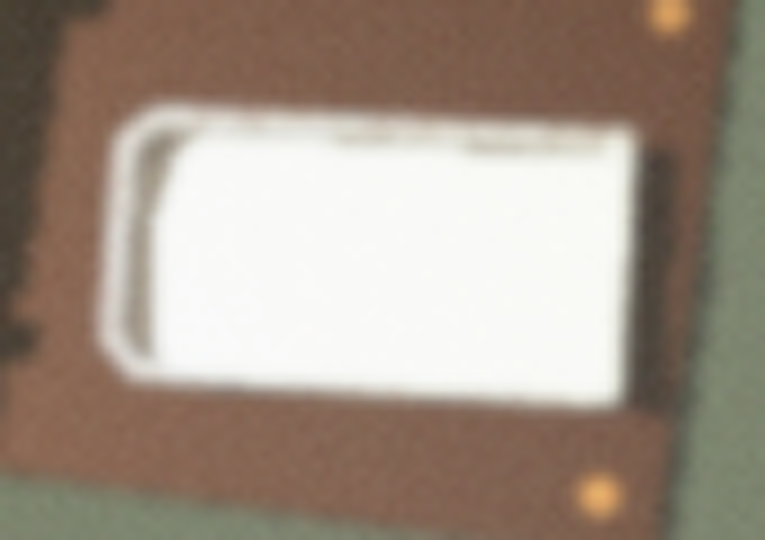

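```bash
python3 - <<'E'
from h import *
d=r.get_image('top'); s=r.get_image('side')
f=lambda u,v,u0,v0,k:((u+.5)/k-.5+u0,(v+.5)/k-.5+v0)
S=lambda u,v:f(u,v,205,270,10)
print('side drumtop',pl(s,*S(273,316),.018).round(4),'arbor top',pl(s,*S(265,238),.040).round(4),'arbor base',pl(s,*S(268,335),.018).round(4))
B=lambda u,v:f(u,v,320,180,5)
print('top drumtop',pl(d,*B(320,475),.018).round(4),'flange',pl(d,*B(315,477),.003).round(4))
T=lambda u,v:f(u,v,215,215,9)
for n,p,z in [('nose',(106,240),.026),('rear',(633,268),.032),('upper',(375,113),.026),('lower',(375,395),.026)]: print(n,pl(d,*T(*p),z).round(4))
D=lambda u,v:f(u,v,235,125,4.4)
for n,p,z in [('caseBL',(83,58),.128),('caseBR',(302,60),.128),('caseFL',(50,160),.128),('caseFR',(293,163),.128),('boardL',(3,530),.008),('boardR',(265,537),.008),('panelTL',(63,478),.032),('panelTR',(184,478),.032),('panbotL',(66,513),.008),('panbotR',(180,516),.008),('trayNL',(79,366),.026),('trayNR',(183,367),.026),('rock',(178,108),.138)]: print(n,pl(s,*D(*p),z).round(4))
print('rock top',pl(d,(237+.5)/3.5-.5+85,(198+.5)/3.5-.5+160,.138))
# predicted board/ machine corners
E
```

```text
side drumtop [ 0.4705 -0.2104  0.018 ] arbor top [ 0.4708 -0.2112  0.04  ] arbor base [ 0.4698 -0.2157  0.018 ]
top drumtop [ 0.4701 -0.2075  0.018 ] flange [ 0.4698 -0.2084  0.003 ]
nose [0.5411 0.1302 0.026 ]
rear [0.5335 0.0028 0.032 ]
upper [0.5719 0.0655 0.026 ]
lower [0.5038 0.0646 0.026 ]
caseBL [0.5163 0.3713 0.128 ]
caseBR [0.6665 0.3519 0.128 ]
caseFL [0.4971 0.2108 0.128 ]
caseFR [0.6464 0.1919 0.128 ]
boardL [ 0.4678 -0.0079  0.008 ]
boardR [ 0.612 -0.026  0.008]
panelTL [0.5024 0.0052 0.032 ]
panelTR [ 5.692e-01 -4.000e-04  3.200e-02]
panbotL [0.5025 0.0052 0.008 ]
panbotR [ 0.5662 -0.0029  0.008 ]
trayNL [0.5096 0.1318 0.026 ]
trayNR [0.5732 0.1251 0.026 ]
rock [0.5784 0.2585 0.138 ]
rock top [0.57735259 0.25796224 0.138     ]
```

>>> send_rows --moves "0 0 5 1.0 1.5 0 50; 0 0 5 2.0 3.1 -0.8 50; 0 0 5 2.1 3.2 -1 50; 0 0 5 2.1 3.2 -1 50; 0 0 5 2.1 3.2 -1 50; 0 0 5 2.1 3.2 -1 50; 0 0 5 2.1 3.2 -1 50; 0 0 5 2.1 3.2 -1 50; 0 0 5 2.1 3.2 -1 50; 0 0 5 2.1 3.2 -1 50; 0 0 5 2.1 3.2 -1 50; 0 0 5.5 1.8 3.0 -1 50; 0 0 0 0.5 0.9 -0.4 50; 0 0 0 0 0 0 50; 0 0 0 0 0 0 50"

```text
time_s: 2.05
eef_pos: [0.47, -0.2093, 0.1108]
orientation: [[-0.99, 0.141, -0.0], [0.141, 0.99, -0.0], [0.0, -0.0, -1.0]]
ft_force: [0.5, -0.0, 0.0]
opening: 0.0431
```

```bash
python3 - <<'E'
from h import *
st=r.read_state(); print(st['time_s'],st['eef_pos'],st['qpos'])
w=r.get_image('wrist'); cv2.imwrite('pics/w1.png',w['pixels'][:,:,::-1])
print(pr(w,[.47,-.209,.04]),pr(w,[.47,-.209,.018]),pr(w,st['eef_pos']))
E
```

```text
2.05 [ 0.47000124 -0.20927205  0.110773  ] [-1.02995719e-01  3.13532029e-01 -4.14756687e-01  1.76935802e-04
 -8.42554593e-01 -3.90780933e-02]
[277.3827252  219.41129151] [277.40038123 210.42506654] [277.22598074 262.09655088]
```

View pics/w1.png

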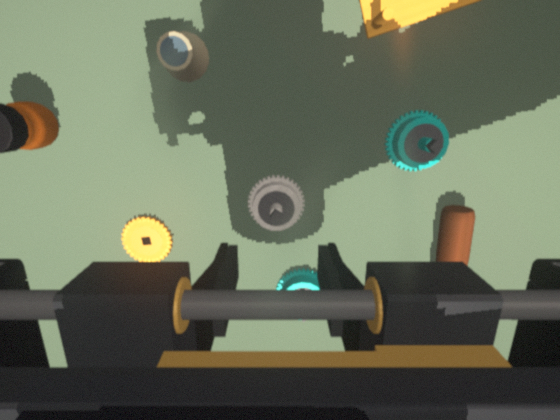

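```bash
python3 - <<'E'
from h import *
w=r.get_image('wrist'); crop(w,237,165,317,245,9,'w1c.png')
E
```

```text
(no output)
```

View pics/w1c.png

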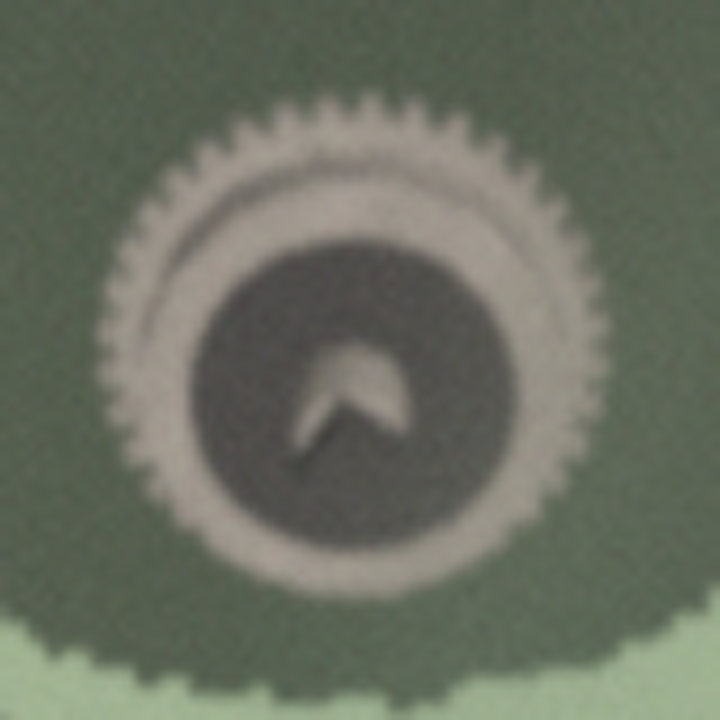

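>>> send_rows --moves "0 0 0 0.07 -0.1 -1.5 50; 0 0 0 0 0 -2.5 45; 0 0 0 0 0 -2.5 45; 0 0 0 0 0 -1.5 45; 0 0 0 0 0 -0.8 45; 0 0 0 0 0 0 45" --squeeze 20

```text
time_s: 2.75
eef_pos: [0.4701, -0.2105, 0.022]
orientation: [[-0.99, 0.142, -0.002], [0.142, 0.99, 0.0], [0.002, -0.0, -1.0]]
ft_force: [-0.4, -0.2, 0.2]
opening: 0.0392
```

>>> send_rows --moves "0 0 0 0 0 0 20; 0 0 0 0 0 0 0; 0 0 0 0 0 0 0; 0 0 0 0 0 0 0; 0 0 0 0 0 0 0"

```text
time_s: 3.25
eef_pos: [0.4712, -0.2098, 0.0229]
orientation: [[-0.99, 0.14, 0.001], [0.14, 0.99, -0.0], [-0.001, -0.0, -1.0]]
ft_force: [-0.0, 0.6, 1.5]
opening: 0.0088
```

>>> send_rows --moves "0 0 0 0 0 0.2 0; 0 0 0 0 0 0.8 0; 0 0 0 0 0 1.5 0; 0 0 0 0 0 2 0; 0 0 0 0 0 2 0; 0 0 0 0 0 1.5 0; 0 0 0 0 0 0.5 0; 0 0 0 0 0 0 0"

```text
time_s: 4.05
eef_pos: [0.4712, -0.2098, 0.1083]
orientation: [[-0.99, 0.141, 0.002], [0.141, 0.99, -0.0], [-0.002, 0.0, -1.0]]
ft_force: [-0.7, 0.3, -2.7]
opening: 0.0085
```

```bash
python3 - <<'E'
from h import *
st=r.read_state(); print(st['time_s'],st['eef_pos'],st['opening'],st['ft_force'])
s=r.get_image('side'); crop(s,150,180,310,320,5,'s2.png')
w=r.get_image('wrist'); cv2.imwrite('pics/w2.png',w['pixels'][:,:,::-1])
E
```

```text
4.05 [ 0.47118701 -0.20978194  0.10830682] 0.008491688830596185 [-0.71663611  0.29341935 -2.7246069 ]
```

View pics/s2.png

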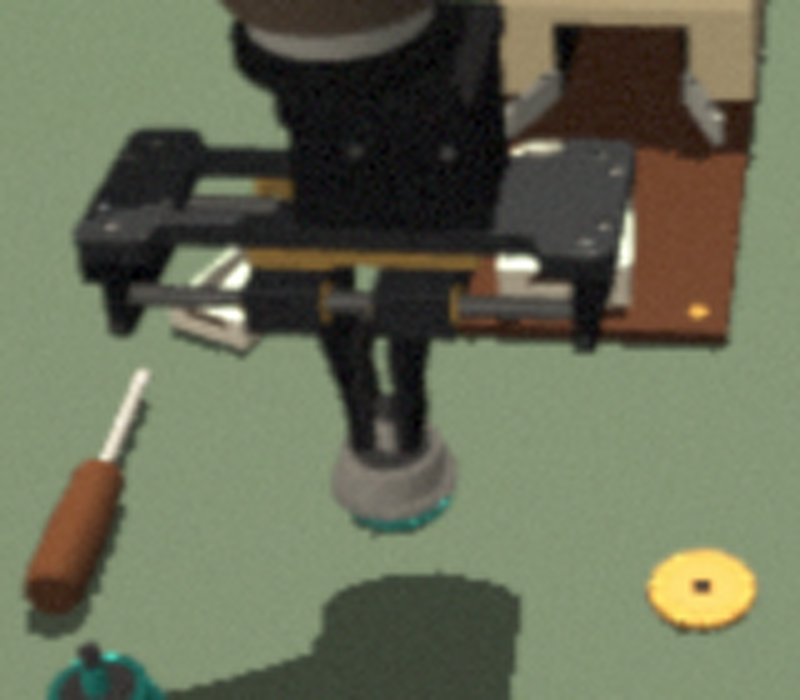

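View pics/w2.png

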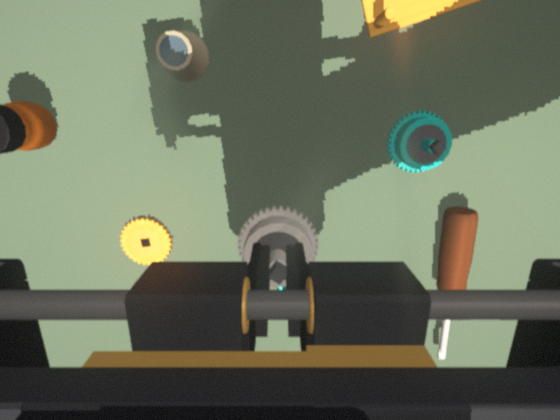

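>>> send_rows --moves "0 0 0 0.2 0.8 0 0; 0 0 0 0.4 1.6 0 0; 0 0 0 0.6 2.5 0 0; 0 0 0 0.7 2.9 0 0; 0 0 0 0.7 2.9 0 0; 0 0 0 0.7 2.9 0 0; 0 0 0 0.7 2.9 0 0; 0 0 0 0.7 2.9 0 0; 0 0 0 0.7 2.9 0 0; 0 0 0 0.6 2.4 -0.5 0; 0 0 0 0.4 1.6 -1 0; 0 0 0 0.3 1.0 -1.2 0; 0 0 0 0 0.3 -1.2 0; 0 0 0 0 0 -0.8 0; 0 0 0 0 0 0 0"

```text
time_s: 5.65
eef_pos: [0.5363, 0.0649, 0.0586]
orientation: [[-0.99, 0.142, -0.004], [0.142, 0.99, -0.002], [0.004, -0.002, -1.0]]
ft_force: [0.4, 0.1, -1.7]
opening: 0.0091
```

```bash
python3 - <<'E'
from h import *
st=r.read_state(); print(st['time_s'],st['eef_pos'],st['opening'],st['ft_force'])
s=r.get_image('side'); crop(s,200,120,330,260,4.5,'s3.png')
w=r.get_image('wrist'); cv2.imwrite('pics/w3.png',w['pixels'][:,:,::-1])
E
```

```text
5.65 [0.53634992 0.06494308 0.05857022] 0.009107428486460371 [ 0.43380789  0.09233957 -1.67671553]
```

View pics/s3.png

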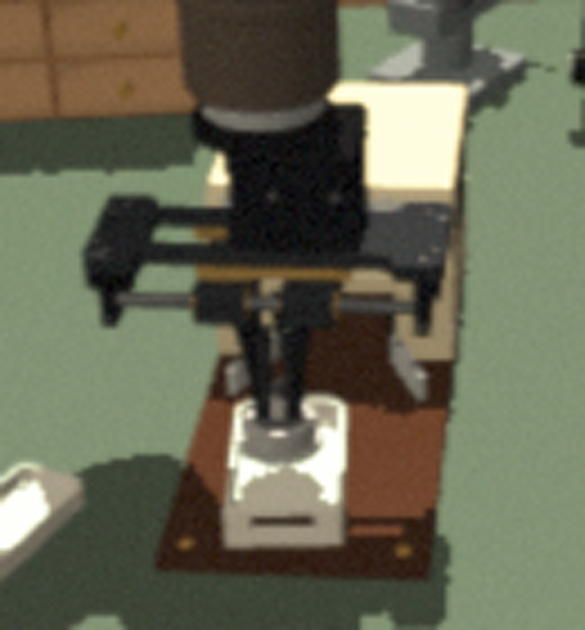

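View pics/w3.png

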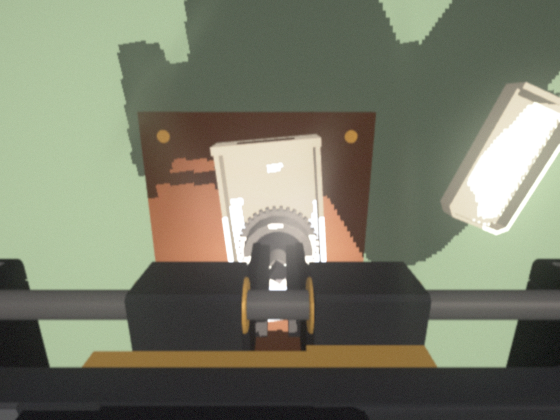

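>>> send_rows --moves "0 0 0 0.1 0 -0.6 0; 0 0 0 0 0 -0.8 0; 0 0 0 0 0 -0.5 0; 0 0 0 0 0 -0.2 0; 0 0 0 0 0 -0.15 0; 0 0 0 0 0 -0.1 0; 0 0 0 0 0 0 0"

```text
time_s: 6.45
eef_pos: [0.539, 0.0662, 0.037]
orientation: [[-0.99, 0.141, 0.0], [0.141, 0.99, 0.0], [-0.0, 0.0, -1.0]]
ft_force: [-0.2, 0.2, -2.1]
opening: 0.0089
```

>>> send_rows --moves "0 0 0 0 0 -0.1 0; 0 0 0 0 0 -0.1 0; 0 0 0 0 0 0 0"

```text
time_s: 6.75
eef_pos: [0.5389, 0.0662, 0.035]
orientation: [[-0.99, 0.141, -0.0], [0.141, 0.99, -0.0], [0.0, -0.0, -1.0]]
ft_force: [-0.4, -0.7, -1.0]
opening: 0.0086
```

>>> send_rows --moves "0 0 0 0 0 -0.1 0; 0 0 0 0 0 0 0"

```text
time_s: 6.95
eef_pos: [0.5389, 0.0662, 0.034]
orientation: [[-0.99, 0.141, 0.0], [0.141, 0.99, 0.0], [-0.0, 0.0, -1.0]]
ft_force: [0.2, 0.7, -1.3]
opening: 0.0088
```

>>> send_rows --moves "0 0 0 0 0 -0.05 0; 0 0 0 0 0 -0.05 0; 0 0 0 0 0 0 0"

```text
time_s: 7.25
eef_pos: [0.539, 0.0662, 0.0339]
orientation: [[-0.99, 0.14, 0.0], [0.14, 0.99, -0.0], [-0.0, -0.0, -1.0]]
ft_force: [-2.1, -0.2, 4.9]
opening: 0.0086
```

>>> send_rows --moves "0 0 0 0 0 0.05 4; 0 0 0 0 0 0 10; 0 0 0 0 0 0 20; 0 0 0 0 0 0 28; 0 0 0 0 0 0 28; 0 0 0 0 0 0.5 28; 0 0 0 0 0 2 28; 0 0 0 0 -1.0 3 28; 0 0 0 0 -2 2 28; 0 0 0 0 -2.5 1 28; 0 0 0 0 -2.5 0.5 28;  0 0 0 0 -2.5 0 28; 0 0 0 0 -2.5 0 28; 0 0 0 0 -2.5 0 28; 0 0 0 0 -2 0 28; 0 0 0 0 0 0 28"

```text
time_s: 8.85
eef_pos: [0.5388, -0.1107, 0.1237]
orientation: [[-0.99, 0.144, 0.0], [0.144, 0.99, -0.0], [-0.0, -0.0, -1.0]]
ft_force: [-0.5, 0.1, 0.2]
opening: 0.0244
```

```bash
python3 - <<'E'
from h import *
st=r.read_state(); print(st['time_s'],st['eef_pos'],st['opening'],st['ft_force'])
w=r.get_image('wrist'); cv2.imwrite('pics/w4.png',w['pixels'][:,:,::-1])
w=r.get_image('top'); crop(w,85,160,310,310,3.5,'t4.png')
w=r.get_image('side'); crop(w,210,120,330,320,3,'s4.png')
E
```

```text
8.85 [ 0.53875765 -0.11067677  0.12367377] 0.02442849750726014 [-0.46680078  0.08997828  0.2240711 ]
```

View pics/t4.png

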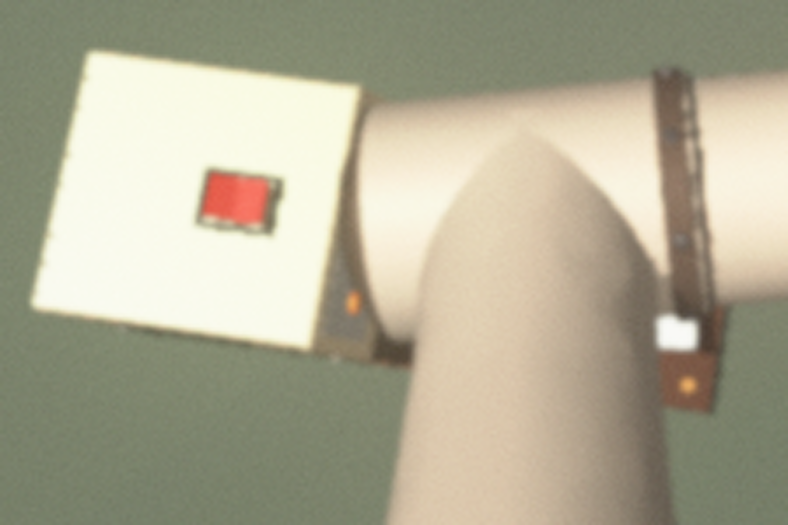

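View pics/s4.png

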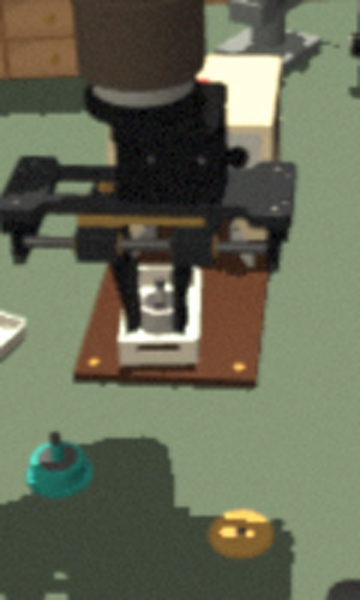

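>>> send_rows --moves "7.92 -1.12 0 -0.2 0.5 -0.5 28; 7.92 -1.12 0 -0.2 1 -1.2 28; 7.92 -1.12 0 -0.3 1.5 -1.5 28; 7.92 -1.12 0 -0.3 1.5 -1.5 28; 7.92 -1.12 0 -0.1 1.0 -1 28; 0 0 0 0 0.5 0 28; 0 0 0 0 0 0 28; 0 0 0 0 0 0 28"

```text
time_s: 9.8
eef_pos: [0.5285, -0.048, 0.0676]
orientation: [[-0.99, 0.105, 0.09], [0.138, 0.76, 0.635], [-0.002, 0.641, -0.768]]
ft_force: [0.7, -0.2, 0.4]
opening: 0.0246
```

```bash
python3 - <<'E'
from h import *
st=r.read_state(); print(st['time_s'],st['eef_pos'],st['opening'],st['ft_force'],st['qpos'],np.degrees(np.arccos(-st['orientation'][2][2])))
w=r.get_image('side'); crop(w,150,100,350,320,2.7,'s5.png')
w=r.get_image('wrist'); cv2.imwrite('pics/w5.png',w['pixels'][:,:,::-1])
E
```

```text
9.8 [ 0.52850417 -0.04798464  0.06764334] 0.02456189716083877 [ 0.71716558 -0.15103293  0.37639991] [-0.24484703  0.52079403 -0.14106423 -0.77828069 -1.13846071  0.53023749] 39.863219770878
```

View pics/s5.png

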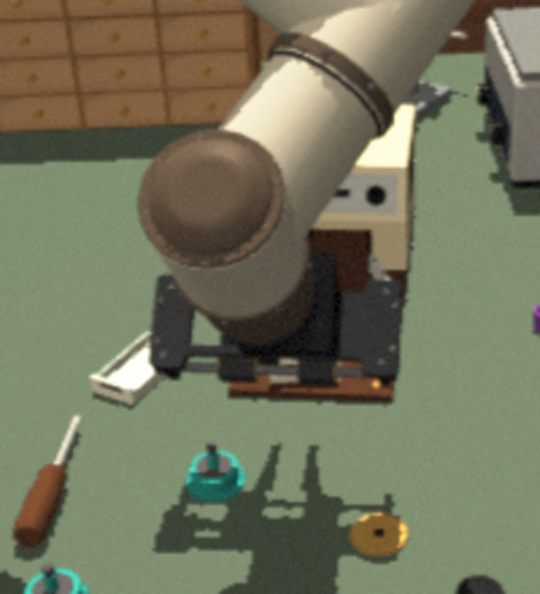

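View pics/w5.png

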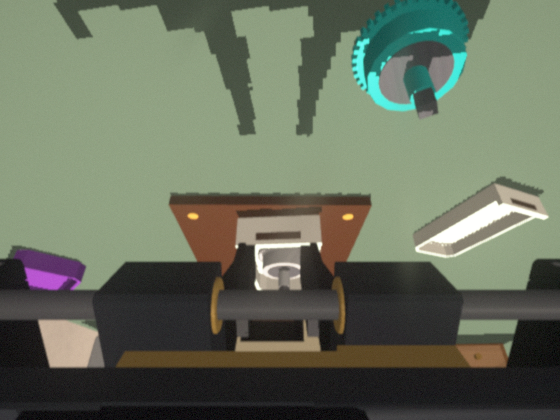

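>>> send_rows --moves "0 0 0 0.2 1.3 -1 28; 0 0 0 0.1 1.0 -1.5 28; 0 0 0 0 0 -1.3 28; 0 0 0 0 0 -0.8 28; 0 0 0 0 0 -0.2 28; 0 0 0 0 0 0 28; 0 0 0 0 0 0 28"

```text
time_s: 10.6
eef_pos: [0.5312, -0.0263, 0.0186]
orientation: [[-0.99, 0.108, 0.091], [0.141, 0.759, 0.636], [-0.0, 0.643, -0.766]]
ft_force: [1.3, -0.2, -0.4]
opening: 0.0244
```

```bash
python3 - <<'E'
from h import *
st=r.read_state(); print(st['time_s'],st['eef_pos'],st['opening'],st['ft_force'])
w=r.get_image('wrist'); cv2.imwrite('pics/w6.png',w['pixels'][:,:,::-1])
w=r.get_image('side'); crop(w,150,100,350,320,2.7,'s6.png')
E
```

```text
10.6 [ 0.53120879 -0.02626281  0.01863628] 0.024438323154701208 [ 1.28779004 -0.23141536 -0.43618763]
```

View pics/w6.png

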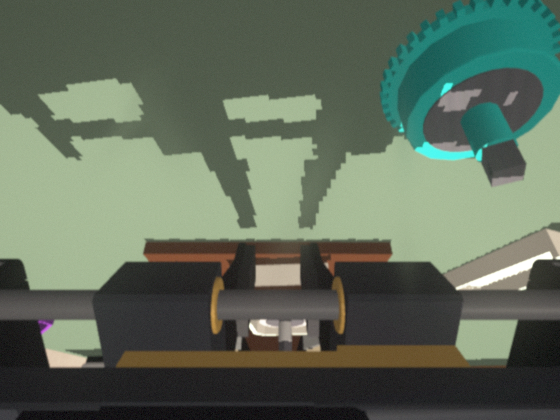

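>>> send_rows --moves "0 0 0 0.06 0.3 0 28; 0 0 0 0.1 0.5 0 28; 0 0 0 0.1 0.5 0 28; 0 0 0 0.1 0.5 0 28; 0 0 0 0.1 0.5 0 28; 0 0 0 0.1 0.5 0 28; 0 0 0 0.1 0.5 0 28; 0 0 0 0.1 0.5 0 28; 0 0 0 0.1 0.5 0 28; 0 0 0 0.1 0.5 0 28; 0 0 0 0.1 0.5 0 28; 0 0 0 0.1 0.5 0 28; 0 0 0 0 0 0 28"

```text
time_s: 12.0
eef_pos: [0.5426, 0.0331, 0.0186]
orientation: [[-0.99, 0.108, 0.09], [0.14, 0.758, 0.637], [0.0, 0.643, -0.766]]
ft_force: [0.4, 0.5, -0.5]
opening: 0.0239
```

```bash
python3 - <<'E'
from h import *
st=r.read_state(); print(st['time_s'],st['eef_pos'],st['opening'],st['ft_force'])
w=r.get_image('wrist'); cv2.imwrite('pics/w7.png',w['pixels'][:,:,::-1])
w=r.get_image('top'); crop(w,85,160,310,310,3.5,'t7.png')
E
```

```text
12.0 [0.54263914 0.03313527 0.01860211] 0.02392807020534225 [ 0.42117705  0.50055327 -0.53383383]
```

View pics/w7.png

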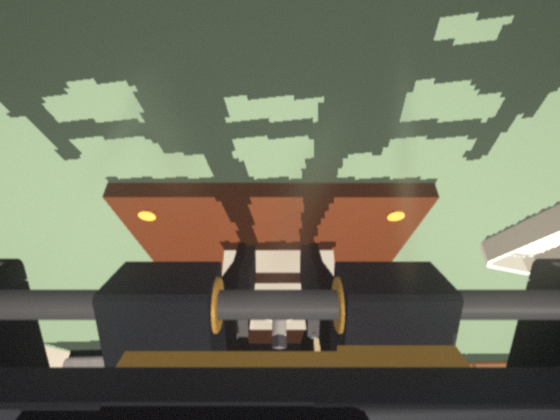

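View pics/t7.png

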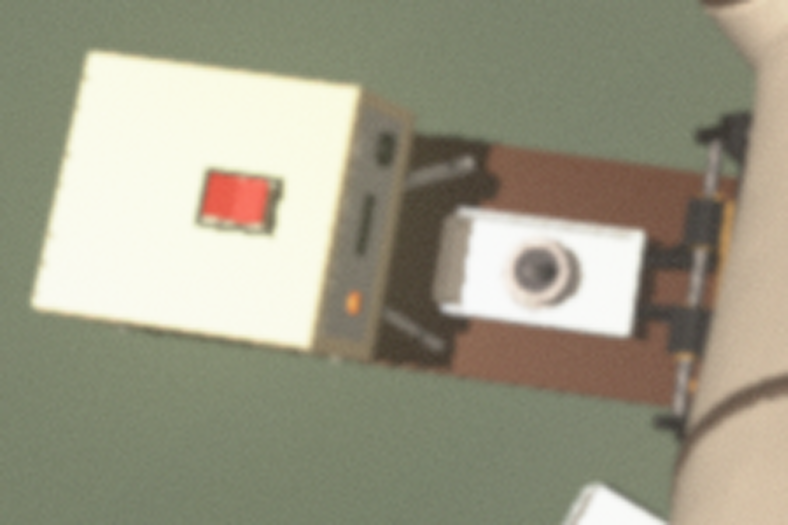

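>>> send_rows --moves "0 0 0 0.06 0.3 0 28; 0 0 0 0.1 0.5 0 28; 0 0 0 0.1 0.6 0 28; 0 0 0 0.1 0.6 0 28; 0 0 0 0.1 0.6 0 28; 0 0 0 0.1 0.6 0 28; 0 0 0 0.1 0.6 0 28; 0 0 0 0.1 0.6 0 28; 0 0 0 0.1 0.6 0 28; 0 0 0 0.1 0.6 0 28; 0 0 0 0.1 0.6 0 28; 0 0 0 0.1 0.6 0 28; 0 0 0 0.1 0.5 0 28; 0 0 0 0.05 0.3 0 28; 0 0 0 0 0 0 28"

```text
time_s: 13.6
eef_pos: [0.5556, 0.1088, 0.0186]
orientation: [[-0.99, 0.108, 0.09], [0.14, 0.758, 0.637], [0.0, 0.643, -0.766]]
ft_force: [1.1, -0.5, -0.5]
opening: 0.0244
```

```bash
cat >> h.py <<'E'
M=np.array([.570,.204]); X=np.array([.1405,.990]); Y=np.array([-.990,.1405])
def mach(p): q=np.array(p[:2])-M; return (q@X).round(4),(q@Y).round(4)
E
python3 - <<'E'
from h import *
st=r.read_state(); print(st['time_s'],st['eef_pos'],st['opening'],st['ft_force'],mach(st['eef_pos']))
w=r.get_image('wrist'); cv2.imwrite('pics/w8.png',w['pixels'][:,:,::-1])
w=r.get_image('top'); crop(w,85,160,310,310,3.5,'t8.png')
E
```

```text
13.6 [0.55564793 0.10882387 0.0186198 ] 0.024386865133779776 [ 1.10630243 -0.47044493 -0.51233944] (np.float64(-0.0962), np.float64(0.0008))
```

View pics/t8.png

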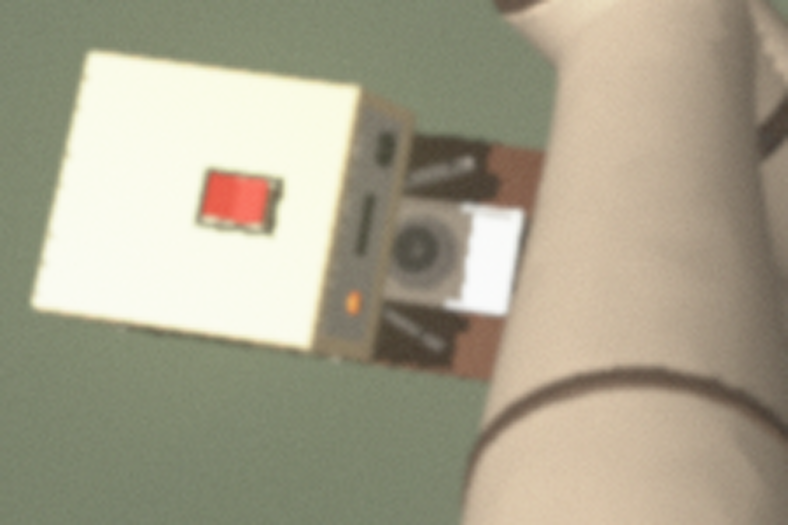

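View pics/w8.png

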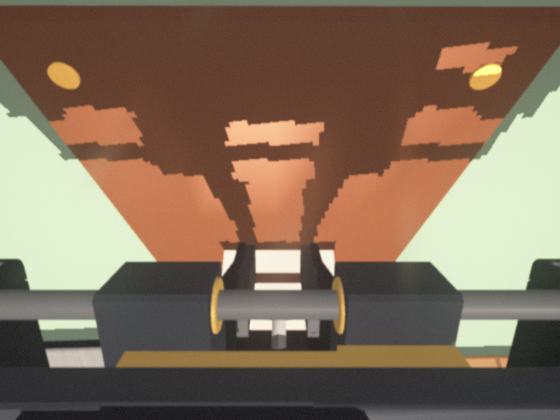

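>>> send_rows --moves "0 0 0 0.04 0.3 0 28; 0 0 0 0.08 0.5 0 28; 0 0 0 0.08 0.6 0 28; 0 0 0 0.09 0.6 0 28; 0 0 0 0.08 0.6 0 28; 0 0 0 0.09 0.6 0 28; 0 0 0 0.08 0.6 0 28; 0 0 0 0.09 0.6 0 28; 0 0 0 0.08 0.6 0 28; 0 0 0 0.09 0.6 0 28; 0 0 0 0.08 0.6 0 28; 0 0 0 0.07 0.5 0 28; 0 0 0 0.04 0.3 0 28; 0 0 0 0 0 0 28"

```text
time_s: 15.1
eef_pos: [0.5655, 0.1788, 0.0186]
orientation: [[-0.99, 0.108, 0.09], [0.14, 0.758, 0.637], [0.001, 0.643, -0.766]]
ft_force: [-0.5, -0.2, -0.9]
opening: 0.0245
```

```bash

python3 - <<'E'
from h import *
st=r.read_state(); print(st['time_s'],st['eef_pos'],st['opening'],st['ft_force'],mach(st['eef_pos']))
d=r.get_image('top'); crop(d,85,160,310,310,3.5,'t9.png')
print(mach(pl(d,513.5/3.5-.5+85,261.5/3.5-.5+160,.032)))
w=r.get_image('side'); crop(w,210,120,330,260,4,'s9.png')
w=r.get_image('wrist'); cv2.imwrite('pics/w9.png',w['pixels'][:,:,::-1])
E
```

```text
15.1 [0.56547238 0.17884256 0.01860928] 0.024540785400244826 [-0.5238737  -0.15666156 -0.91802901] (np.float64(-0.0255), np.float64(0.0009))
(np.float64(-0.0862), np.float64(0.0023))
```

View pics/t9.png

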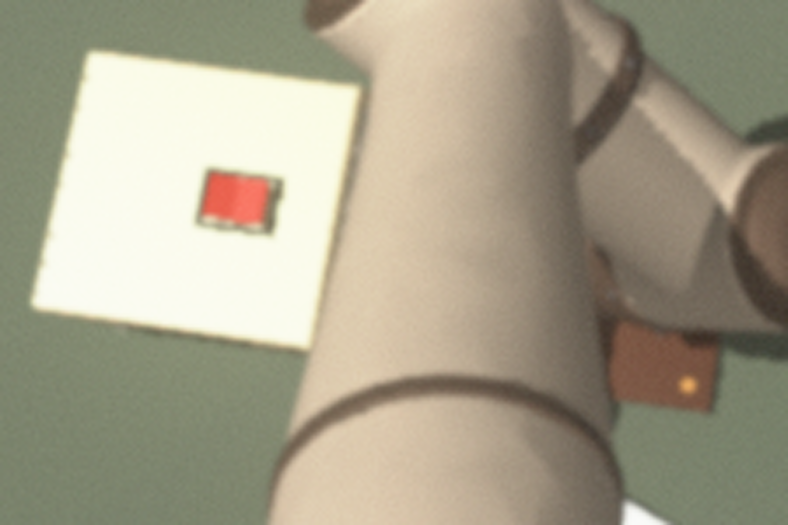

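View pics/w9.png

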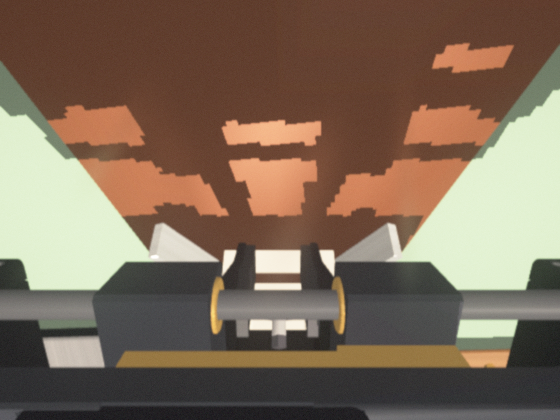

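>>> send_rows --moves "0 0 0 0.04 0.3 0 28; 0 0 0 0.06 0.4 0 28; 0 0 0 0.04 0.3 0 28; 0 0 0 0 0 0 28"

```text
time_s: 15.65
eef_pos: [0.5669, 0.1887, 0.0186]
orientation: [[-0.99, 0.108, 0.09], [0.14, 0.758, 0.637], [0.0, 0.643, -0.766]]
ft_force: [0.8, -1.1, 0.3]
opening: 0.0241
```

>>> send_rows --moves "0 0 0 0.03 0.2 0 28; 0 0 0 0.03 0.2 0 28; 0 0 0 0 0 0 28"

```text
time_s: 15.95
eef_pos: [0.5676, 0.1925, 0.0186]
orientation: [[-0.99, 0.108, 0.09], [0.14, 0.758, 0.636], [0.0, 0.643, -0.766]]
ft_force: [0.4, -0.6, 0.4]
opening: 0.0244
```

```bash

python3 - <<'E'
from h import *
st=r.read_state(); print(st['time_s'],st['eef_pos'],st['ft_force'],mach(st['eef_pos']))
w=r.get_image('side'); crop(w,150,60,350,260,3,'s10.png')
w=r.get_image('wrist'); cv2.imwrite('pics/w10.png',w['pixels'][:,:,::-1])
E
```

```text
15.95 [0.56755715 0.19245752 0.01855305] [ 0.39255031 -0.57637802  0.42565204] (np.float64(-0.0118), np.float64(0.0008))
```

View pics/s10.png

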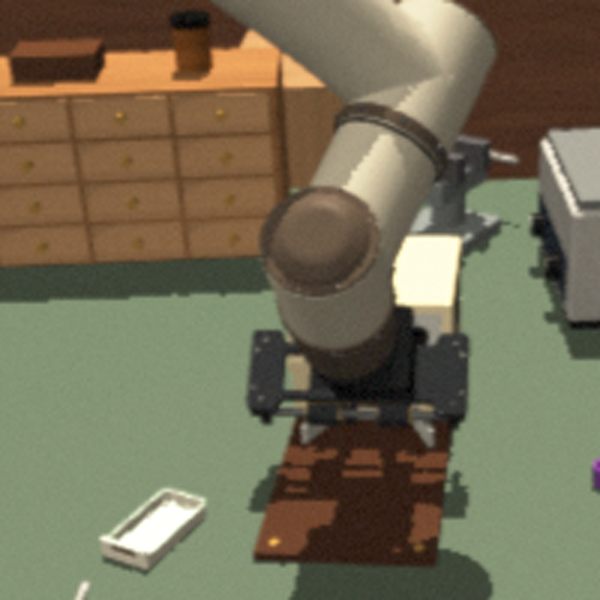

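View pics/w10.png

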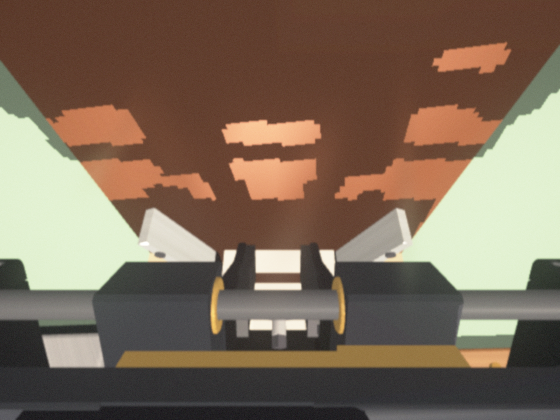

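>>> send_rows --moves "0 0 0 0.02 0.15 0 28; 0 0 0 0.02 0.15 0 28; 0 0 0 0 0 0 28"

```text
time_s: 16.35
eef_pos: [0.5679, 0.1954, 0.0186]
orientation: [[-0.99, 0.108, 0.09], [0.14, 0.758, 0.636], [0.0, 0.643, -0.766]]
ft_force: [-0.9, -1.4, 0.0]
opening: 0.0246
```

>>> send_rows --moves "0 0 0 0.02 0.1 0 28; 0 0 0 0 0 0 28"

```text
time_s: 16.55
eef_pos: [0.5681, 0.1963, 0.0186]
orientation: [[-0.99, 0.108, 0.09], [0.14, 0.758, 0.636], [0.0, 0.643, -0.766]]
ft_force: [-0.1, -1.2, 0.7]
opening: 0.0243
```

>>> send_rows --moves "0 0 0 0.01 0.1 0 28; 0 0 0 0 0 0 28"

```text
time_s: 16.75
eef_pos: [0.5683, 0.1973, 0.0186]
orientation: [[-0.99, 0.108, 0.09], [0.14, 0.758, 0.636], [0.0, 0.643, -0.766]]
ft_force: [-0.2, -1.3, -0.3]
opening: 0.0244
```

>>> send_rows --moves "0 0 0 0.01 0.1 0 28; 0 0 0 0 0 0 28"

```text
time_s: 16.95
eef_pos: [0.5683, 0.198, 0.0185]
orientation: [[-0.99, 0.108, 0.09], [0.14, 0.759, 0.636], [0.0, 0.642, -0.766]]
ft_force: [-0.3, -3.0, 0.3]
opening: 0.0245
```

>>> send_rows --moves "0 0 0 0.02 0.1 0 28; 0 0 0 0 0 0 28"

```text
time_s: 17.15
eef_pos: [0.5684, 0.1984, 0.0184]
orientation: [[-0.99, 0.108, 0.09], [0.14, 0.759, 0.635], [0.0, 0.642, -0.767]]
ft_force: [-1.6, -4.6, 1.1]
opening: 0.0244
```

>>> send_rows --moves "0 0 0 -0.04 -0.3 0 28; 0 0 0 -0.14 -1 0 28; 0 0 0 -0.3 -2 0 28; 0 0 0 -0.3 -2.2 0.5 28; 0 0 0 -0.3 -2 2 28; 0 0 0 0 -1 3 10; 0 0 0 0 -1 3 0; 0 0 0 0 0 3 0; -7.92 1.12 0 0 0 3 0; -7.92 1.12 0 0 0 2 0; -7.92 1.12 0 0 0 1 0; -7.92 1.12 0 0 0 0 0; -7.92 1.12 0 0 0 0 0; 0 0 0 0 0 0 0"

```text
time_s: 18.55
eef_pos: [0.5572, 0.1066, 0.193]
orientation: [[-0.991, 0.135, -0.001], [0.135, 0.991, -0.003], [0.001, -0.003, -1.0]]
ft_force: [0.5, 0.1, -1.5]
opening: 0.0007
```

```bash

python3 - <<'E'
from h import *
st=r.read_state(); print(st['time_s'],st['eef_pos'],st['ft_force'],mach(st['eef_pos']),st['opening'])
w=r.get_image('side'); crop(w,150,60,350,260,3,'s11.png')
w=r.get_image('wrist'); cv2.imwrite('pics/w11.png',w['pixels'][:,:,::-1])
w=r.get_image('top'); cv2.imwrite('pics/t11.png',w['pixels'][:,:,::-1])
E
```

```text
18.55 [0.55716227 0.10660722 0.19301331] [ 0.47698857  0.0833414  -1.47143817] (np.float64(-0.0982), np.float64(-0.001)) 0.0006686457149248793
```

View pics/s11.png

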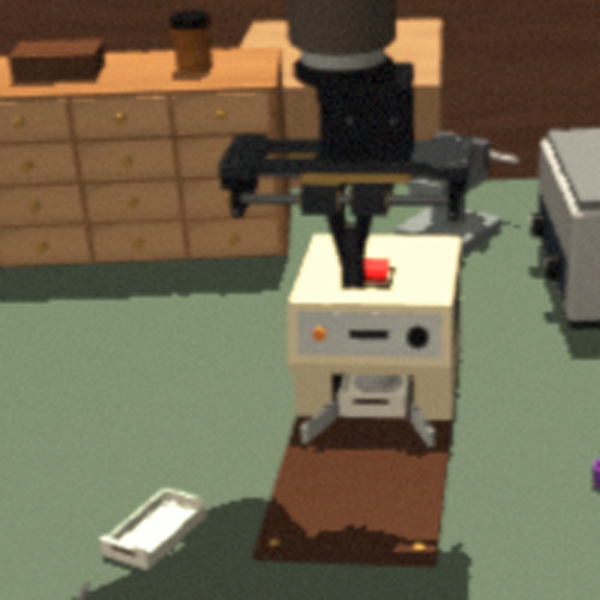

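View pics/w11.png

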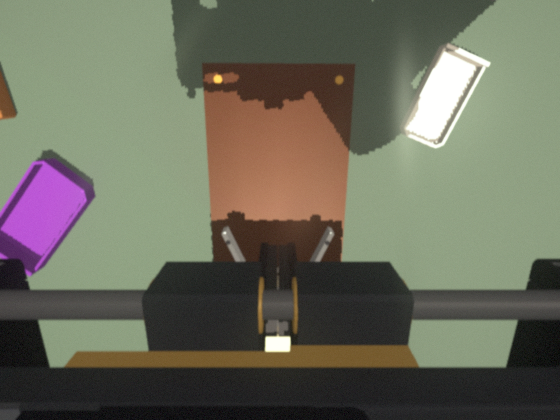

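View pics/t11.png

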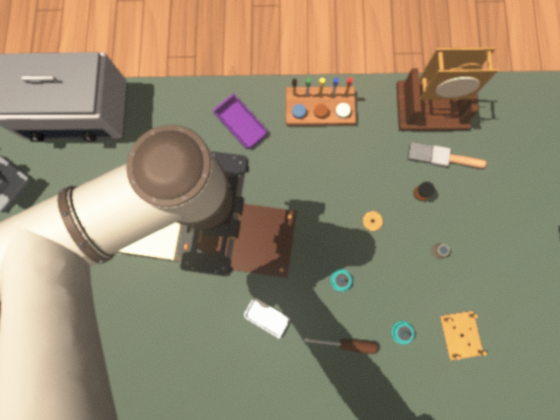

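```bash

python3 - <<'E'
from h import *
d=r.get_image('side'); crop(d,240,170,305,215,11,'s12.png')
for n,x,y,z in [('panTL0',0,32,.032),('panTR0',0,-32,.032),('panBL0',0,32,.008),('panBR0',0,-32,.008),('mouthL',0,34.5,.008),('mouthR',0,-34.5,.008)]:
    P=M+X*x/1000+Y*y/1000; u=pr(d,[*P,z]); print(n,((u+.5-[240,170])*11-.5).round(0))
E
```

```text
panTL0 [256. 239.]
panTR0 [502. 246.]
panBL0 [260. 319.]
panBR0 [504. 326.]
mouthL [251. 319.]
mouthR [514. 326.]
```

View pics/s12.png

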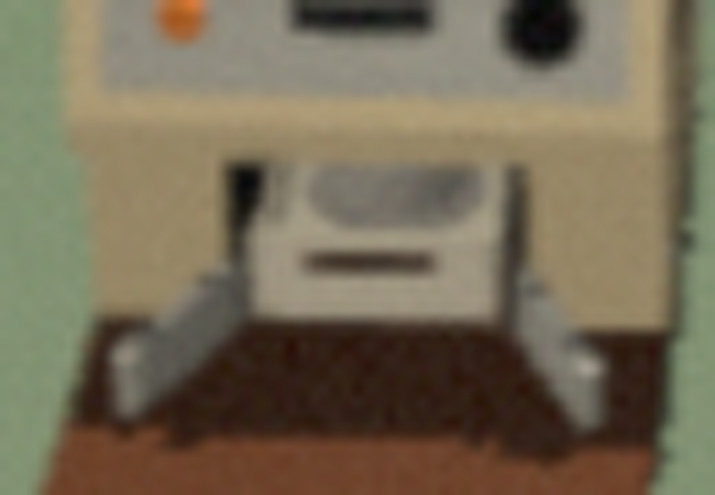

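>>> send_rows --moves "0 0 0 0.1 0.8 0 0; 0 0 0 0.3 2 0 0; 0 0 0 0.3 2.6 0 0; 0 0 0 0.3 2.6 0 0; 0 0 0 0.3 2.6 0 0; 0 0 0 0.4 2.6 0 0; 0 0 0 0.3 2.0 -0.8 0; 0 0 0 0.2 1.4 -1 0; 0 0 0 0 0 -0.8 0; 0 0 0 0 0 0 0; 0 0 0 0 0 0 0"

```text
time_s: 19.85
eef_pos: [0.5796, 0.2692, 0.1671]
orientation: [[-0.99, 0.141, -0.001], [0.141, 0.99, -0.001], [0.001, -0.001, -1.0]]
ft_force: [1.0, -0.5, 0.8]
opening: 0.0003
```

```bash

python3 - <<'E'
from h import *
st=r.read_state(); print(st['time_s'],st['eef_pos'],st['ft_force'],mach(st['eef_pos']),st['opening'])
w=r.get_image('side'); crop(w,220,90,330,220,5,'s13.png')
w=r.get_image('wrist'); cv2.imwrite('pics/w13.png',w['pixels'][:,:,::-1])
E
```

```text
19.85 [0.57955218 0.26921814 0.16709829] [ 0.98375789 -0.53137058  0.76561003] (np.float64(0.0659), np.float64(-0.0003)) 0.0003019108620898998
```

View pics/s13.png

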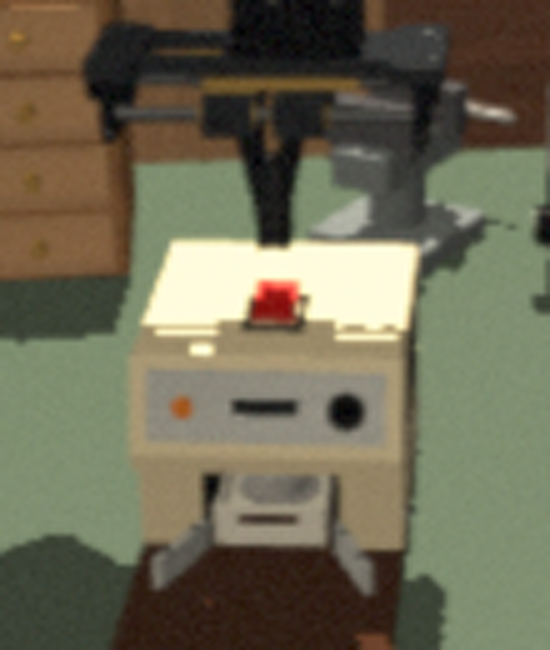

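View pics/w13.png

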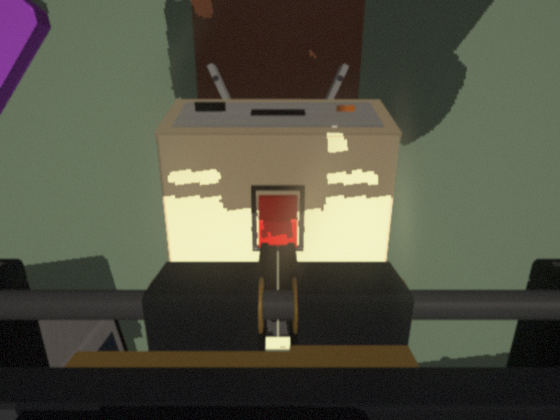

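>>> send_rows --moves "0 0 0 0.03 0.3 -1 0; 0 0 0 0 0 -0.9 0; 0 0 0 0 0 -0.4 0; 0 0 0 0 0 -0.3 0; 0 0 0 0 0 -0.2 0; 0 0 0 0 0 0 0"

```text
time_s: 20.55
eef_pos: [0.5802, 0.274, 0.1402]
orientation: [[-0.99, 0.14, 0.001], [0.14, 0.99, 0.001], [-0.001, 0.001, -1.0]]
ft_force: [-1.6, 2.7, 2.6]
opening: 0.0005
```

>>> send_rows --moves "0 0 0 0 0 -0.1 0; 0 0 0 0 0 -0.1 0; 0 0 0 0 0 0 0"

```text
time_s: 20.85
eef_pos: [0.5808, 0.2741, 0.1383]
orientation: [[-0.99, 0.14, 0.002], [0.14, 0.99, 0.002], [-0.002, 0.002, -1.0]]
ft_force: [-0.4, 3.6, 4.5]
opening: 0.0002
```

>>> send_rows --moves "0 0 0 0 0 -0.1 0; 0 0 0 0 0 -0.1 0; 0 0 0 0 0 0 0"

```text
time_s: 21.15
eef_pos: [0.581, 0.2742, 0.1375]
orientation: [[-0.99, 0.14, 0.003], [0.14, 0.99, 0.002], [-0.003, 0.002, -1.0]]
ft_force: [-2.9, 4.1, 8.9]
opening: 0.0003
```

>>> send_rows --moves "0 0 0 0 0 -0.1 0; 0 0 0 0 0 0 0"

```text
time_s: 21.35
eef_pos: [0.581, 0.2742, 0.1374]
orientation: [[-0.99, 0.14, 0.004], [0.14, 0.99, 0.002], [-0.003, 0.003, -1.0]]
ft_force: [-4.0, 3.0, 12.6]
opening: 0.0003
```

Hard stop reached at z = 137 mm with the force rising. I'll retreat and check.

>>> send_rows --moves "0 0 0 0 0 0.5 0; 0 0 0 0 0 2 0; 0 0 0 0 0 3 0; 0 0 0 0 -1 3 0; 0 0 0 -1 -3 1 0; 0 0 0 -2 -4 0 0; 0 0 0 -2 -4.5 0 0; 0 0 0 -2 -4.5 0 0; 0 0 0 -2 -4.5 0 0; 0 0 0 -1.5 -4 0 0; 0 0 0 -1 -3 0 0; 0 0 0 0 0 0 0; 0 0 0 0 0 0 0"

```text
time_s: 22.65
eef_pos: [0.4644, -0.0129, 0.229]
orientation: [[-0.99, 0.143, -0.001], [0.143, 0.99, -0.001], [0.001, -0.001, -1.0]]
ft_force: [0.5, 0.3, -0.1]
opening: 0.0003
```

```bash

python3 - <<'E'
from h import *
st=r.read_state(); print(st['time_s'],st['eef_pos'],st['ft_force'],st['qd'])
w=r.get_image('side'); crop(w,220,110,330,220,6,'s14.png')
w=r.get_image('top'); crop(w,85,160,310,310,3.5,'t14.png');cv2.imwrite('pics/t14f.png',w['pixels'][:,:,::-1])
w=r.get_image('wrist'); cv2.imwrite('pics/w14.png',w['pixels'][:,:,::-1])
E
```

```text
22.65 [ 0.46438282 -0.01292378  0.2289673 ] [ 0.50850838  0.32659622 -0.10205114] [ 2.90834022e-02  1.48923087e-02  2.12156929e-02  4.64437057e-05
  1.62665052e-03 -4.35564201e-04]
```

View pics/s14.png

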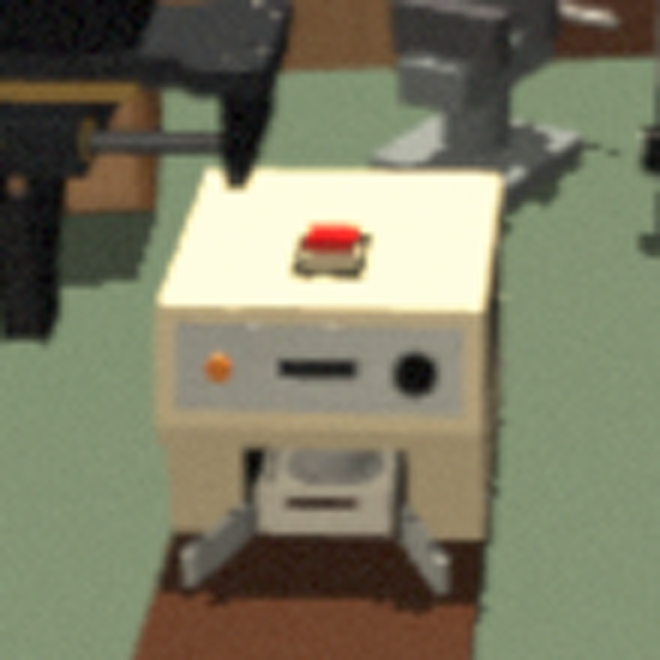

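View pics/t14.png

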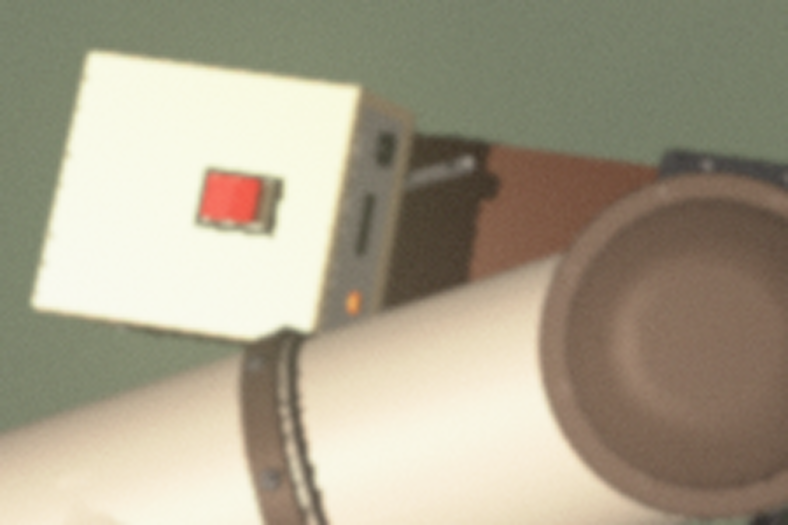

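View pics/w14.png

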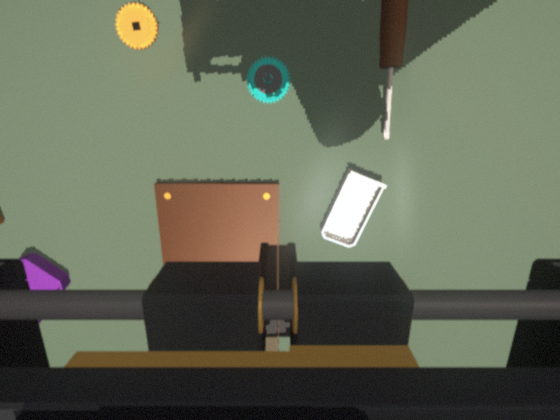

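>>> send_rows --moves "0 0 0 0 0 0 0; 0 0 0 0 0 0 0; 0 0 0 0 0 0 0"

```text
time_s: 23.1
eef_pos: [0.4652, -0.0114, 0.2294]
orientation: [[-0.99, 0.14, -0.0], [0.14, 0.99, -0.0], [0.0, -0.0, -1.0]]
ft_force: [-0.1, -0.2, 0.3]
opening: 0.0002
```

```bash
python3 -c "
from cell import r
print(r.sign_off())"
```

```text
the job is handed in; nothing more can be done
None
```

The job is handed in, at about 23 s of the 53 s allowed. `sign_off` gives no verdict, so what follows rests on my own checks.

- **Barrel:** I picked it up by its arbor, lowered it into the tray until it touched the floor with about 5 N, and let go. The final side view shows it standing inside the tray.
- **Tray:** I pushed it in with both fingers, leaning back 40 degrees, until it met the stop (about 5 N). In the side view the front panel's lower edge lies within about a pixel of the line predicted for flush with the mouth. From the tool position it may be up to 1.5 mm further in.
- **Rocker:** After the tray was in, I pressed the ON half to its stop (12.6 N, tool tip at 137.4 mm). The last pictures show it tipped over to ON.
- **Left alone:** The ratchet wheel, loupe and jar were at their starting places in the top view taken just before I pressed the rocker. I did not measure them again after that.

At the end the arm was clear of everything and the wrist force was near zero. None of the checks failed. The one disagreement was the barrel's starting position, where the cameras differed by a few millimetres, so I used the close-up wrist view for the grasp.

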